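# Square two bag base boards in the gluing jig and clip them

### The arm

A 7-joint arm with a two-finger parallel gripper is mounted at the origin on the work surface. World frame = base frame: x ahead of the robot, y to its left, z up, the work surface at z = 0. Lengths are in m, angles in rad, forces in N, time in s.
With the tool pointing down it reaches from about 0.4 to 0.9 m from the base axis. Payload 5.5 kg.
Tool frame: the origin (TCP) lies on the front face of the gripper's body, between the roots of the fingers; the fingertips stand 66 mm ahead of it and the grasp point (between the pads) lies 47 mm ahead of it; z points along the fingers, y is the direction in which the jaws open and shut (so a half turn about z gives the same grasp; the last joint's range is limited). The gripper opens to 92 mm and grips with 3 to 60 N. Pads are 19 mm wide; open, the fingers measure 130 mm over their backs; the gripper's body (75 mm by 190 mm) begins 47 mm behind the grasp point.
Start: joints at [-1.014, 0.501, -0.427, 1.55, 0.221, 1.138, -0.21], TCP at [0.188, 0.622, 0.292] pointing down, gripper open.
Joint ranges: [-2.88, 2.88], [-0.31, 2.03], [-1.54, 1.56], [0.2, 2.42], [-1.41, 4.55], [0.19, 2.02], [-2.57, 2.57]. Speed limits (rad/s): [2.57, 2.57, 3.14, 3.14, 3.14, 3.14, 3.14].

### API

Orientations are given as a unit quaternion [x, y, z, w].
In Python, from workcell import manip gives the robot as it stands.
- The arm moves only by the tool move_arm, never from a script. Its argument "moves" is a list that holds one entry, the list of rows, each a list of 7 numbers: the shift along the tool's x, y, z in mm, then the turn, a rotation vector about the tool's x, y, z in rad, then the opening, from 0 (shut) to 1 (fully open). A call has 1 to 5 rows; each row is the pose to reach, as a shift and turn from the pose commanded when the call began, along the tool's axes at that moment; what a row does not reach only later rows make up. A row lasts 1/10 s, in which the tool goes at most 50 mm and 8.59 degrees, less where a joint would pass 70% of its speed; a pose out of reach is approached as far as the arm can. A call with a gripper value outside its range is refused whole. The fingers move at their own pace and stop on an object; the grip force is fixed at half the most. Time passes only in rows, so rows that repeat a pose let the fingers close. It gives the time, the measured TCP pose, the force and the opening at its end, in the units of the state.
- manip.get_obs(): the state, without advancing time (a new reading comes with each control period).
- manip.capture(name): name is "side" or "top"; returns a dict with "color" (400x640x3 uint8, blue, green, red), "mtx" (3x3 intrinsics, pixels), "position" and "rotation" of the camera in the world. Camera axes: x right, y down, z forward; pixel columns grow to the right and rows downward; lengths in m; the calibration is good to about 2 mm. A picture is of the moment at which its call begins. There is no depth.
- manip.close_job(): hands the job in, once; it reports no verdict.
The state is a dict: "time_s": time; "joint_positions": joint angles; "qvel": joint speeds; "tau": joint torques, N m; "eef_pos": TCP position; "eef_rot": TCP orientation; "wrist_force": force on the tool from outside, world axes, zero at the start; "ft_torque": the same for the moment, N m; "grip_width": opening from 0.0 (shut) to 1.0 (fully open).
Only numpy, scipy, OpenCV 4.12 (cv2) and the standard library are available. Lean on these libraries where they do the work, as an engineer would, in place of code of your own. Each camera call takes 0.05 s, during which the arm holds its last target. There are 200 camera calls.

### The job

Lay the loose leather-faced board flat on top of the one already lying in the sloping jig, the same way round, without dropping it, and push both boards up against the low fence and the side fence so that they lie flush in the corner, one over the other. Then swing the clip out over the boards until it stands square to the side fence, and let go; leave the pouch, the phone and the wax where they are.

Things in the scene. Friction and masses are not known exactly. Their poses are not given: they have to be found in the camera images.
- bed: The jig's fixed plywood bed, sloping 25 degrees (it rises away from the robot; yaw to 0.3 rad). Origin: inner corner of bed surface and both fences, 34 mm above the table. x: up the slope along the side fence; y: towards the side fence (robot's left); z: bed normal, leaning to the robot. Surface: x 0 to 172, y -128 to 0 mm, z = 0; its top end and right side are open.
- low_fence (a point): Middle of the low fence's inner face on the bed, at x = 0, y = -64 mm of the bed frame. The fence is a wooden bar 16 mm thick (x -16 to 0) across the bed's lower end, nearest the robot, 20 mm above the bed. Axes as the bed's.
- side_fence (a point): Middle of the side fence's inner face on the bed, at x = 86, y = 0 mm of the bed frame. The fence is a wooden bar 16 mm thick (y 0 to 16) along the bed's left side, 20 mm above the bed. Axes as the bed's.
- lower_board (a point): Centre (half-way up) of the leather-faced board lying loose on the bed, short of both fences. 120 x 58 x 12 mm, about 75 g; x along its length (up the slope), y across, z through it. Friction (0.54 to 0.8) holds it on the slope, but pushed sideways it may also slide down. Flush in the corner its centre is at x = 60, y = -29, z = 6 mm of the bed frame.
- upper_board (a point): Centre (half-way up) of the second, like board, 120 x 58 x 12 mm, about 75 g, lying flat on the table to the robot's right; x along its length, y across, z up. Flush on top of the other its centre is at x = 60, y = -29, z = 18 mm of the bed frame, length up the slope, either end up.
- clip (a joint): Angle (rad) of the flat steel clip on a screw on top of the side fence: 0 = along the fence, pointing up the slope (starts at 0 to 0.25); grows clockwise seen from above; 1.57 = square across the bed; stop at 1.75. Stays where left (friction 0.03 N m). Strip 14 mm wide, 3 mm thick, reaches 58 mm from the screw, underside 26.5 mm above the bed: passes 2.5 mm over the two stacked boards.
- clip_knob (a point): The clip's upright black knob, 12 mm diameter, 24 mm tall, perpendicular to the bed, 48 mm from the screw; the point is its centre half-way up, 41.5 mm above the bed (knob spans 29.5 to 53.5 mm above the bed).
- clip_pivot (a point): Point on the clip's screw axis at the height of the knob's centre: x = 68, y = 8, z = 41.5 mm of the bed frame.
- pouch: Bystander: finished brown leather pouch, 150 x 70 x 50 mm; origin under its centre.
- phone: Bystander: black phone lying flat, 150 x 73 x 9 mm; origin under its centre.
- wax: Bystander: round cake of wax, 52 mm diameter, 20 mm tall; origin under its centre.
Mind the look-alikes: they are no part of the job. What is shaped like the part that bears upper_board but white is not meant. What is shaped like the part that bears lower_board but yellow is not meant.

How it is judged:
By the outcome, as a careful person would: the job done as asked, in the order asked, and still so for the second after the job is handed in, with the robot touching nothing.
It also fails if it takes over 64 s, if anything falls off the work surface, if the arm or the gripper's body presses on something with over 40 N, if the wrist force passes 120 N, or if a joint passes its speed limit or range.

## Working session

There is one attempt and no reset: what is moved stays moved. The work goes in short steps, Python scripts to look and compute and a tool call to move; the robot and the scene stay as the last step left them, time stands still between calls to the robot, and variables do not carry over. Pictures are saved under pics/ and viewed, about 8 in all and at most 12, crops included, and the job is handed in when it is done.

Besides the shell and the picture viewer there is one more tool, called after "Emit:" in YAML: its name, and indented under it one key for each argument. move_arm: Moves the arm, as the interface text tells. Its arguments: {"type":"object","properties":{"moves":{"type":"array"}},"required":["moves"]}

```bash
mkdir -p pics; ls; cat > h.py <<'E'
import numpy as np, cv2
from scipy.spatial.transform import Rotation as R
from workcell import manip
def Rm(c):
    r=np.array(c['rotation'],float)
    return r if r.shape==(3,3) else R.from_quat(r.ravel()).as_matrix()
def proj(c,P):
    p=(np.atleast_2d(P)-np.array(c['position']))@Rm(c); p=p@np.array(c['mtx']).T
    return p[:,:2]/p[:,2:]
def ray(c,uv):
    d=Rm(c)@np.linalg.inv(c['mtx'])@np.array([uv[0],uv[1],1.]); return np.array(c['position']),d
def onz(c,uv,z):
    o,d=ray(c,uv); return o+d*(z-o[2])/d[2]
E
python3 - <<'E'
from h import *
import pickle
for n in('side','top'):
    c=manip.capture(n); print(n,c['position'],c['rotation'],c['mtx'])
    cv2.imwrite(f'pics/{n}0.png',c['color']); pickle.dump(c,open(n+'0.pkl','wb'))
print(manip.get_obs())
E
```

```text
pics
side [ 0.41909639 -0.81838703  0.77781912] [ 0.914324   -0.08891488  0.03215497 -0.39379159] [[412.49616618   0.         312.78124561]
 [  0.         412.49616618 199.55672124]
 [  0.           0.           1.        ]]
top [ 0.46570405 -0.0654785   1.09088942] [-0.6965154   0.71635608 -0.02905267  0.02926099] [[448.45897175   0.         324.38696856]
 [  0.         448.45897175 196.1617141 ]
 [  0.           0.           1.        ]]
{'time_s': 0.1, 'joint_positions': array([-1.01382726,  0.50173791, -0.42678777,  1.55132358,  0.22076835,
        1.13830125, -0.21029606]), 'qvel': array([-0.00017092, -0.00192053, -0.00141078, -0.00230564,  0.00080234,
       -0.00138533, -0.0008259 ]), 'tau': array([-1.11192302e-02, -5.67883301e+01, -5.83852351e+00, -2.79918712e+01,
       -6.90046325e-02,  2.41014763e-02,  4.56720682e-05]), 'eef_pos': array([0.18811302, 0.62165328, 0.29129947]), 'eef_rot': array([ 1.46348305e-01,  9.89232747e-01, -8.47798488e-04, -1.64897208e-04]), 'wrist_force': array([-0.98707859,  0.23041473, -0.68843023]), 'ft_torque': array([ 0.00825257, -0.00580147, -0.07972591]), 'grip_width': 0.9983491557618531}
```

View pics/top0.png

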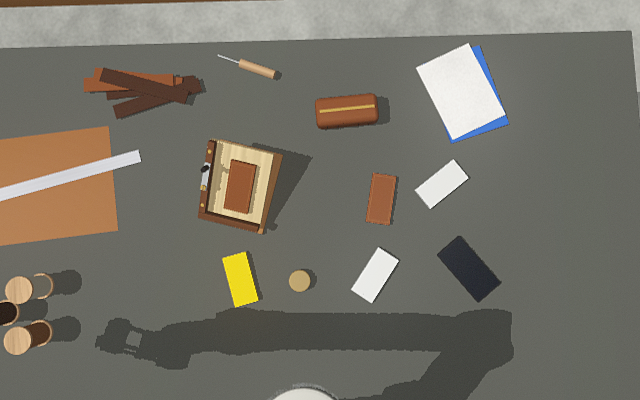

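View pics/side0.png

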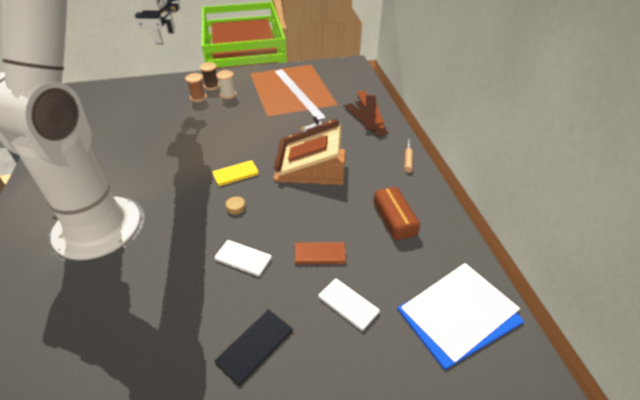

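The top view shows the brown board on the bed at (240,186), the loose brown one at (381,199), two white look-alikes at (441,184) and (375,275), and a yellow one at (240,279). The brown pair fits the description. The pouch is at (347,110), the phone at (469,268) and the wax at (300,280). I'll confirm in enlarged crops.

```bash
python3 - <<'E'
import pickle,cv2,numpy as np
t=pickle.load(open('top0.pkl','rb'))['color'][132:240,190:290]; s=pickle.load(open('side0.pkl','rb'))['color'][112:192,265:355]
b=pickle.load(open('top0.pkl','rb'))['color'][165:233,355:410]
f=lambda i,k:cv2.resize(i,None,fx=k,fy=k,interpolation=cv2.INTER_CUBIC)
cv2.imwrite('pics/c1.png',f(t,5.5)) # 550x594
a=f(s,6);bb=f(b,4);o=np.zeros((480,540+220,3),np.uint8);o[:,:540]=a;o[:272,540:]=bb
cv2.imwrite('pics/c2.png',o)
E
```

```text
(no output)
```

View pics/c1.png

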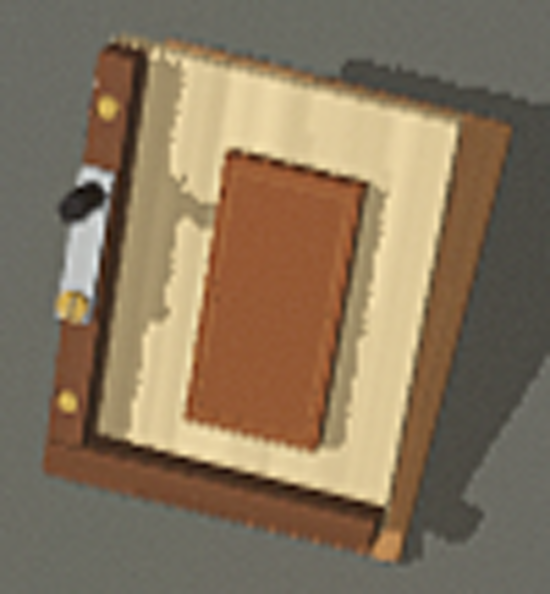

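View pics/c2.png

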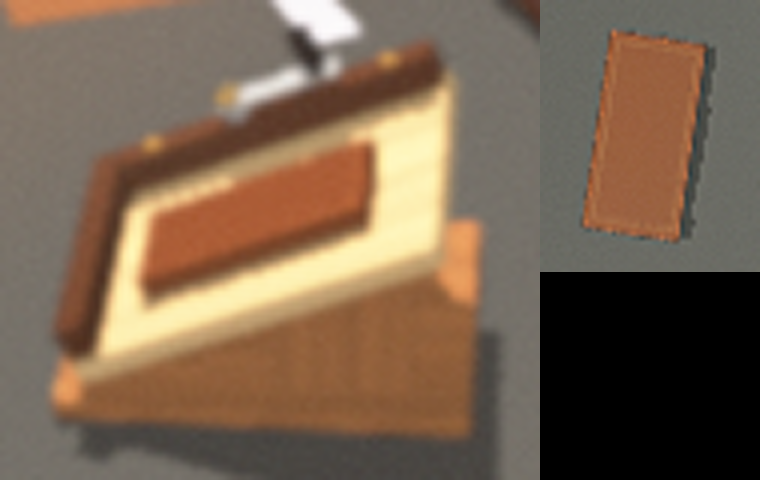

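The crops confirm the brown boards, and show the clip along the side fence with the knob at crop c1 (82,202) and the screw at (72,303). Next I fit the poses.

```bash
cat > fit.py <<'E'
from h import *
import pickle
from scipy.optimize import least_squares
def bedT(p):
    Rb=(R.from_euler('z',p[2])*R.from_euler('y',-25,degrees=True)).as_matrix()
    return Rb,np.array([p[0],p[1],.034])
def b2w(p,P): Rb,o=bedT(p); return np.atleast_2d(P)/1000.@Rb.T+o
if __name__=='__main__':
    t=pickle.load(open('top0.pkl','rb'));s=pickle.load(open('side0.pkl','rb'))
    ct=lambda a:np.array(a)/5.5+[190,132]-.4; cs=lambda a:np.array(a)/6+[265,112]-.4
    T=[((172,-128,0),(460,121)),((0,-128,20),(386,508)),((-16,16,20),(45,470)),((172,16,20),(105,43)),((172,0,20),(143,50)),((0,0,20),(88,440)),((68,8,29),(72,303))]
    S=[((172,16,20),(432,42)),((172,-128,0),(440,252)),((-16,-128,20),(62,330)),((-16,16,20),(100,155)),((68,8,29),(228,97))]
    def f(p): return np.r_[(proj(t,b2w(p,[a for a,_ in T]))-[ct(b) for _,b in T]).ravel(),(proj(s,b2w(p,[a for a,_ in S]))-[cs(b) for _,b in S]).ravel()]
    x0=np.r_[onz(t,ct((90,440)),.045)[:2],-.2]
    r=least_squares(f,x0,loss='soft_l1'); p=r.x; print('bed',p); print(f(p).reshape(-1,2).round(1).tolist())
    np.save('bed.npy',p)
    L=ct([(228,150),(368,182),(318,450),(187,420)])
    C=np.array([(60,29),(60,-29),(-60,-29),(-60,29)])
    def g(q,img=L):
        c,sn=np.cos(q[2]),np.sin(q[2]); P=C@np.array([[c,sn],[-sn,c]])+q[:2]
        return (proj(t,b2w(p,np.c_[P,[12]*4]))-L).ravel()
    r=least_squares(g,[70,-60,0]); print('lower in bed',r.x,r.fun.round(1))
    U=np.array([(612,31),(707,45),(680,240),(584,227)])-[540,0]; U=U/4+[355,165]-.4
    def k(q):
        c,sn=np.cos(q[2]),np.sin(q[2]); P=C/1000@np.array([[c,sn],[-sn,c]])+q[:2]
        return (proj(t,np.c_[P,[.012]*4])-U).ravel()
    r=least_squares(k,[.45,-.2,0],x_scale=[.1,.1,1]); print('upper',r.x,r.fun.round(1)); np.save('up.npy',r.x)
    # knob angle
    kt=ct((82,202)); best=min(np.linspace(-.2,.6,81),key=lambda a:np.linalg.norm(proj(t,b2w(p,(68+48*np.cos(a),8-48*np.sin(a),45)))[0]-kt)); print('clip',best)
    print('pivot',b2w(p,(68,8,41.5)),'pouch',onz(t,(347,110),.05),'phone',onz(t,(469,268),.009),'wax',onz(t,(300,280),.02))
E
python3 fit.py
```

```text
bed [ 0.53023086  0.20841287 -0.27155958]
[[0.5, -0.5], [-1.1, 1.6], [0.0, -0.4], [-0.6, 0.2], [-0.5, 0.7], [-0.3, 0.6], [1.5, -1.1], [0.9, -0.7], [0.4, -0.6], [-0.9, 1.3], [-0.2, 0.9], [1.3, 0.8]]
lower in bed [ 7.91112094e+01 -6.74725490e+01  9.28122309e-04] [-0.  -0.  -0.3  0.3  0.3  0.1 -0.  -0.4]
upper [ 0.5455765  -0.20290224 -0.17597872] [-0.  -0.1 -0.  -0.1 -0.   0.2  0.1 -0.1]
clip 0.009999999999999981
pivot [[0.57485126 0.20429318 0.10034981]] pouch [ 0.75475907 -0.12560161  0.05      ] phone [ 0.37336793 -0.40678392  0.009     ] wax [ 0.35742095 -0.00331742  0.02      ]
```

```bash
cat > g.py <<'E'
from fit import *
p=np.load('bed.npy'); up=np.load('up.npy'); Rb,ob=bedT(p)
def tool(xa,z):  # tool x approx along xa, z down axis
    z=np.array(z,float); x=np.array(xa,float); x-=z*(x@z); x/=np.linalg.norm(x); return np.c_[x,np.cross(z,x),z]
TAB=tool([-np.cos(up[2]),-np.sin(up[2]),0],[0,0,-1])
BED=tool(-Rb[:,0],-Rb[:,2])    # jaws along bed y, tool x = -bed x
def go(tip,Rg):
    """delta from the present pose to fingertip point tip (m, world)"""
    o=manip.get_obs(); Rc=R.from_quat(o['eef_rot']); Rg=R.from_matrix(Rg)
    tcp=np.array(tip).ravel()-.066*Rg.as_matrix()[:,2]
    print('mm',((Rc.inv().apply(tcp-o['eef_pos']))*1e3).round(1),'rv',(Rc.inv()*Rg).as_rotvec().round(3))
def st():
    o=manip.get_obs(); Rc=R.from_quat(o['eef_rot']).as_matrix(); tip=o['eef_pos']+.066*Rc[:,2]
    print('t',round(o['time_s'],2),'tip',(tip*1e3).round(1),'bed',((tip-ob)@Rb*1e3).round(1),'F',o['wrist_force'].round(1),'Fbed',(o['wrist_force']@Rb).round(1),'g',round(o['grip_width']*92,1),'j',o['joint_positions'].round(2))
E
python3 -c "
from g import *
st(); go([up[0],up[1],.1],TAB)"
```

```text
t 0.1 tip [188.1 621.5 225.3] bed [-318.3  306.2  359.5] F [-1.   0.2 -0.7] Fbed [-1.2 -0.  -0.2] g 91.8 j [-1.01  0.5  -0.43  1.55  0.22  1.14 -0.21]
mm [-580.9 -685.5  126.4] rv [-0.002 -0.    -0.118]
```

Emit:
move_arm:
  moves:
    - [[-29, -34, 0, 0, 0, -0.02, 1], [-58, -68, 0, 0, 0, -0.05, 1], [-87, -103, 0, 0, 0, -0.08, 1], [-116, -137, 0, 0, 0, -0.1, 1], [-145, -171, 0, 0, 0, -0.118, 1]]

```text
time_s: 0.6
eef_pos: [0.2779, 0.4145, 0.2918]
eef_rot: [0.087, 0.996, -0.0, -0.0]
wrist_force: [0.6, 0.8, -0.2]
grip_width: 0.995
```

```bash
python3 -c "
from g import *
st(); go([up[0],up[1],.1],TAB)"
```

```text
t 0.6 tip [277.8 414.4 225.8] bed [-189.4  130.7  299.9] F [ 0.6  0.8 -0.2] Fbed [ 0.2  1.  -0.3] g 91.6 j [-0.66  0.23 -0.43  1.92  0.11  1.02  0.26]
mm [-371.1 -561.2  126.1] rv [-0.001 -0.     0.001]
```

Emit:
move_arm:
  moves:
    - [[-27, -40, 0, 0, 0, 0, 1], [-53, -80, 0, 0, 0, 0, 1], [-80, -120, 0, 0, 0, 0, 1], [-106, -160, 0, 0, 0, 0, 1], [-133, -200, 0, 0, 0, 0, 1]]

```text
time_s: 1.1
eef_pos: [0.3736, 0.1943, 0.2922]
eef_rot: [0.088, 0.996, 0.0, 0.0]
wrist_force: [1.3, 0.0, 0.3]
grip_width: 1.002
```

Emit:
move_arm:
  moves:
    - [[-27, -40, 0, 0, 0, 0, 1], [-53, -80, 0, 0, 0, 0, 1], [-80, -120, 0, 0, 0, 0, 1], [-106, -160, 0, 0, 0, 0, 1], [-133, -200, 0, 0, 0, 0, 1]]

```text
time_s: 1.6
eef_pos: [0.4695, -0.0257, 0.2922]
eef_rot: [0.088, 0.996, -0.0, -0.0]
wrist_force: [1.4, 0.1, -0.1]
grip_width: 1.004
```

```bash
python3 -c "
from g import *
st(); go([up[0],up[1],.1],TAB)"
```

```text
t 1.6 tip [469.5 -25.7 226.2] bed [  85.1 -241.8  172.3] F [ 1.4  0.1 -0.1] Fbed [ 1.1  0.5 -0.6] g 92.4 j [ 0.    0.15 -0.    2.    0.    1.    1.39]
mm [-105.8 -161.2  126.1] rv [-0. -0.  0.]
```

Emit:
move_arm:
  moves:
    - [[-26, -40, 10, 0, 0, 0, 1], [-53, -80, 30, 0, 0, 0, 1], [-80, -121, 60, 0, 0, 0, 1], [-106, -161, 90, 0, 0, 0, 1], [-106, -161, 126, 0, 0, 0, 1]]

```text
time_s: 2.1
eef_pos: [0.5481, -0.2072, 0.1671]
eef_rot: [0.09, 0.996, -0.002, 0.003]
wrist_force: [-0.1, 0.2, 0.4]
grip_width: 0.997
```

```bash
python3 -c "
from g import *
c=manip.capture('top'); s=manip.capture('side')
st(); go([up[0],up[1],.002],TAB)
f=lambda i,k:cv2.resize(i,None,fx=k,fy=k,interpolation=cv2.INTER_CUBIC)
q=proj(s,[up[0],up[1],.03])[0].astype(int); i=s['color'][q[1]-55:q[1]+55,q[0]-70:q[0]+70]
cv2.imwrite('pics/c3.png',f(i,5)); print(q)
"
```

```text
t 2.2 tip [ 540.4 -202.5   93. ] bed [ 133.7 -393.1    2.8] F [-1.8  0.3  0.2] Fbed [-1.6 -0.2  1. ] g 92.0 j [ 0.24  0.51  0.09  1.84 -0.06  0.8   1.75]
mm [-5.5  0.5 90.9] rv [ 0.    -0.013 -0.004]
[319 246]
```

View pics/c3.png

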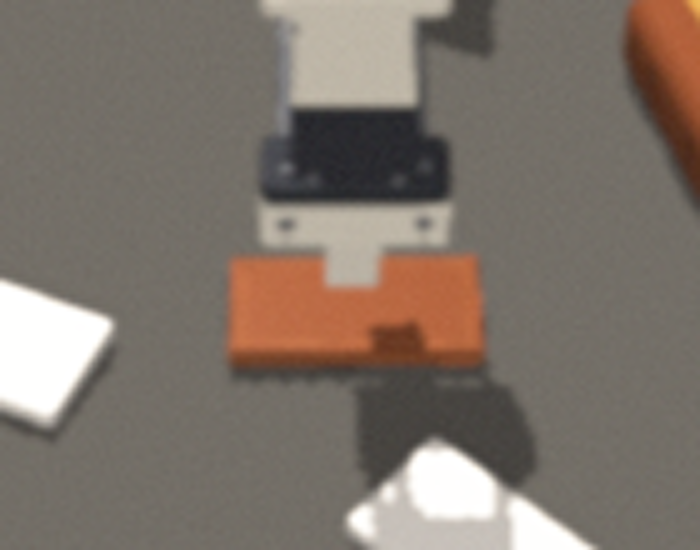

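The board sits under the open jaws (board centre at crop (357,308), finger at (352,268)), so I descend.

Emit:
move_arm:
  moves:
    - [[0, 0, 30, 0, 0, 0, 1], [0, 0, 60, 0, 0, 0, 1], [0, 0, 80, 0, 0, 0, 1], [0, 0, 88, 0, 0, 0, 1], [0, 0, 88, 0, 0, 0, 1]]

```text
time_s: 2.7
eef_pos: [0.5454, -0.1998, 0.0783]
eef_rot: [0.087, 0.996, 0.0, -0.001]
wrist_force: [-0.6, 0.1, 0.1]
grip_width: 1.002
```

```bash
python3 -c "
from g import *
st(); go([up[0],up[1],.002],TAB)"
```

```text
t 2.7 tip [ 545.4 -199.8   12.3] bed [ 103.3 -389.2  -72.1] F [-0.6  0.1  0.1] Fbed [-0.5 -0.   0.4] g 92.2 j [ 0.25  0.63  0.07  1.87 -0.07  0.64  1.76]
mm [-0.7 -3.  10.3] rv [ 0.001 -0.001  0.001]
```

Emit:
move_arm:
  moves:
    - [[0, -3, 5, 0, 0, 0, 1], [0, -3, 10, 0, 0, 0, 1], [0, -3, 10, 0, 0, 0, 1], [0, -3, 10, 0, 0, 0, 0.5], [0, -3, 10, 0, 0, 0, 0.3]]

```text
time_s: 3.2
eef_pos: [0.5453, -0.2039, 0.0686]
eef_rot: [0.088, 0.996, -0.0, 0.0]
wrist_force: [-0.7, 0.5, 0.2]
grip_width: 0.878
```

Emit:
move_arm:
  moves:
    - [[0, 0, 0, 0, 0, 0, 0.3], [0, 0, 0, 0, 0, 0, 0.3], [0, 0, 0, 0, 0, 0, 0.3], [0, 0, 0, 0, 0, 0, 0.3], [0, 0, 0, 0, 0, 0, 0.3]]

```text
time_s: 3.7
eef_pos: [0.5452, -0.2037, 0.0683]
eef_rot: [0.088, 0.996, 0.0, 0.0]
wrist_force: [-0.3, 0.7, 0.5]
grip_width: 0.627
```

```bash
python3 -c "
from g import *
st()"
```

```text
t 3.7 tip [ 545.2 -203.6    2.3] bed [  99.9 -392.9  -81.6] F [-0.3  0.7  0.5] Fbed [-0.3  0.6  0.6] g 57.6 j [ 0.26  0.65  0.07  1.87 -0.07  0.62  1.77]
```

Emit:
move_arm:
  moves:
    - [[0, 0, -15, 0, 0, 0, 0.3], [0, 0, -40, 0, 0, 0, 0.3], [0, 0, -80, 0, 0, 0, 0.3], [0, 0, -120, 0, 0, 0, 0.3], [0, 0, -150, 0, 0, 0, 0.3]]

```text
time_s: 4.2
eef_pos: [0.5456, -0.2043, 0.2218]
eef_rot: [0.088, 0.996, -0.0, 0.001]
wrist_force: [1.9, 0.8, -1.0]
grip_width: 0.627
```

```bash
python3 -c "
from g import *
st(); go(b2w(p,(79,-67,54)),BED)"
```

```text
t 4.2 tip [ 545.8 -204.4  155.8] bed [ 165.4 -393.5   57.2] F [ 1.9  0.8 -1. ] Fbed [ 1.1  1.3 -1.6] g 57.7 j [ 0.24  0.43  0.09  1.81 -0.05  0.91  1.75]
mm [ 73.2 335.   45.2] rv [ 0.02  -0.433  0.094]
```

Emit:
move_arm:
  moves:
    - [[8, 40, -5, 0.002, -0.05, 0.01, 0.3], [16, 80, -5, 0.004, -0.1, 0.02, 0.3], [25, 120, -5, 0.006, -0.15, 0.03, 0.3], [33, 160, -5, 0.008, -0.2, 0.04, 0.3], [42, 200, -5, 0.01, -0.25, 0.05, 0.3]]

```text
time_s: 4.7
eef_pos: [0.5386, 0.0016, 0.2245]
eef_rot: [0.113, 0.986, -0.016, 0.125]
wrist_force: [0.1, 0.2, -0.6]
grip_width: 0.626
```

```bash
python3 -c "
from g import *
st(); go(b2w(p,(79,-67,54)),BED)"
```

```text
t 4.7 tip [554.7  -2.3 160.6] bed [ 126.1 -196.4   80.9] F [ 0.1  0.2 -0.6] Fbed [-0.3  0.2 -0.6] g 57.6 j [-0.17  0.25  0.08  2.08  0.12  0.57  1.16]
mm [ 47.8 131.9  37.3] rv [ 0.013 -0.183  0.042]
```

Emit:
move_arm:
  moves:
    - [[12, 35, 0, 0.003, -0.05, 0.01, 0.3], [24, 70, 5, 0.006, -0.1, 0.02, 0.3], [36, 105, 15, 0.01, -0.15, 0.03, 0.3], [48, 132, 25, 0.013, -0.183, 0.042, 0.3], [48, 132, 30, 0.013, -0.183, 0.042, 0.3]]

```text
time_s: 5.2
eef_pos: [0.5281, 0.146, 0.1812]
eef_rot: [0.125, 0.969, -0.027, 0.213]
wrist_force: [-0.0, -0.1, -1.0]
grip_width: 0.628
```

Emit:
move_arm:
  moves:
    - [[0, 0, 0, 0, 0, 0, 0.3], [0, 0, 0, 0, 0, 0, 0.3], [0, 0, 0, 0, 0, 0, 0.3]]

```text
time_s: 5.5
eef_pos: [0.5311, 0.1356, 0.1826]
eef_rot: [0.133, 0.967, -0.03, 0.213]
wrist_force: [0.4, -1.2, -1.4]
grip_width: 0.625
```

```bash
python3 -c "
from g import *
st(); go(b2w(p,(79,-67,20)),BED)
s=manip.capture('side')
f=lambda i,k:cv2.resize(i,None,fx=k,fy=k,interpolation=cv2.INTER_CUBIC)
cv2.imwrite('pics/c4.png',f(s['color'][70:190,245:375],5))
"
```

```text
t 5.5 tip [557.7 128.  122.8] bed [ 81.1 -70.1  60.1] F [ 0.4 -1.2 -1.4] Fbed [ 0.1 -1.1 -1.5] g 57.5 j [-0.68  0.32  0.26  2.18  0.58  0.37  0.34]
mm [ 2.2  3.1 40.1] rv [-0.002 -0.002 -0.002]
```

View pics/c4.png

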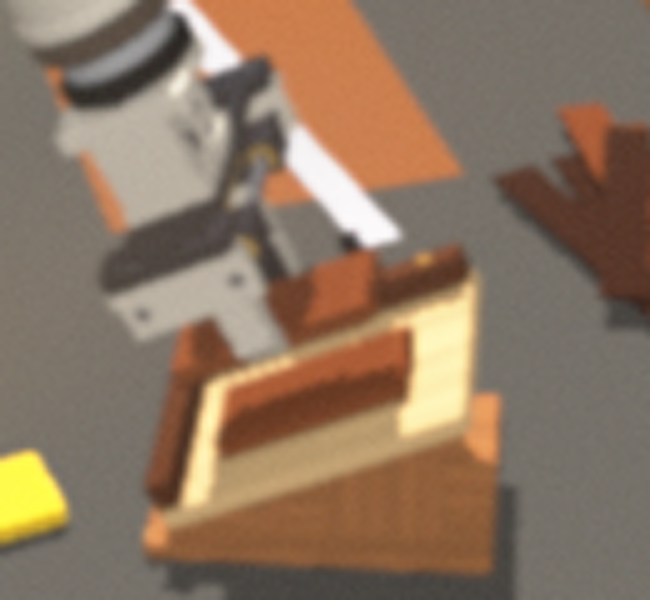

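The board is held parallel above the lower one. Descending slowly.

Emit:
move_arm:
  moves:
    - [[1, 2, 12, 0, 0, 0, 0.3], [2, 3, 24, -0.002, -0.002, -0.002, 0.3], [2, 3, 34, -0.002, -0.002, -0.002, 0.3], [2, 3, 39, -0.002, -0.002, -0.002, 0.3], [2, 3, 41, -0.002, -0.002, -0.002, 0.3]]

```text
time_s: 6.05
eef_pos: [0.5459, 0.1356, 0.1428]
eef_rot: [0.131, 0.968, -0.03, 0.213]
wrist_force: [-0.7, -0.1, -1.1]
grip_width: 0.627
```

Emit:
move_arm:
  moves:
    - [[0, 0, 0, 0, 0, 0, 0.3], [0, 0, 1, 0, 0, 0, 0.3], [0, 0, 2, 0, 0, 0, 0.3]]

```text
time_s: 6.35
eef_pos: [0.5469, 0.1364, 0.1423]
eef_rot: [0.13, 0.968, -0.029, 0.214]
wrist_force: [0.0, -0.3, -1.6]
grip_width: 0.627
```

```bash
python3 -c "
from g import *
st(); go(b2w(p,(79,-67,14.3)),BED)"
```

```text
t 6.35 tip [573.7 129.   82.4] bed [ 77.7 -64.9  17.2] F [ 0.  -0.3 -1.6] Fbed [-0.6 -0.3 -1.5] g 57.7 j [-0.69  0.43  0.29  2.17  0.62  0.28  0.29]
mm [-1.2 -2.   2.9] rv [ 0.001 -0.001  0.004]
```

Emit:
move_arm:
  moves:
    - [[-1, -2, 0.5, 0, 0, 0.003, 0.3], [-1, -2, 1, 0, 0, 0.003, 0.3], [-1, -2, 1.5, 0, 0, 0.003, 0.3], [-1, -2, 2, 0, 0, 0.003, 0.3], [-1, -2, 2, 0, 0, 0.003, 0.3]]

```text
time_s: 6.85
eef_pos: [0.5477, 0.1338, 0.141]
eef_rot: [0.132, 0.967, -0.029, 0.214]
wrist_force: [-4.0, 0.2, 6.7]
grip_width: 0.622
```

```bash
python3 -c "
from g import *
st(); go(b2w(p,(79,-67,14.3)),BED)"
```

```text
t 6.85 tip [574.6 126.3  81.1] bed [ 78.6 -67.2  15.4] F [-4.   0.2  6.7] Fbed [-0.7 -0.9  7.7] g 57.2 j [-0.68  0.43  0.29  2.17  0.62  0.27  0.29]
mm [-0.4  0.2  1.1] rv [ 0.001 -0.001  0.001]
```

Contact is about 9 N at the expected height. I release with a small opening and retract.

Emit:
move_arm:
  moves:
    - [[0, 0, -0.5, 0, 0, 0, 0.68], [0, 0, -0.5, 0, 0, 0, 0.75], [0, 0, -0.5, 0, 0, 0, 0.75], [0, 0, -0.5, 0, 0, 0, 0.75], [0, 0, -3, 0, 0, 0, 0.75]]

```text
time_s: 7.35
eef_pos: [0.5465, 0.1339, 0.143]
eef_rot: [0.132, 0.968, -0.029, 0.214]
wrist_force: [0.1, -0.7, 0.6]
grip_width: 0.747
```

Emit:
move_arm:
  moves:
    - [[0, 0, -10, 0, 0, 0, 0.75], [0, 0, -30, 0, 0, 0, 0.75], [0, 0, -60, 0, 0, 0, 0.75], [0, 0, -75, 0, 0, 0, 0.75], [0, 0, -75, 0, 0, 0, 0.75]]

```text
time_s: 7.85
eef_pos: [0.5165, 0.1436, 0.2139]
eef_rot: [0.132, 0.967, -0.027, 0.215]
wrist_force: [0.6, 0.5, 1.0]
grip_width: 0.752
```

```bash
cat >> g.py <<'E'
PUSHY=np.c_[-BED[:,1],BED[:,0],BED[:,2]]  # placeholders: tool y along bed x
E
python3 -c "
from g import *
st()
for a in (PUSHY,PUSHY@np.diag([-1,-1,1])): print((a.T@Rb).round(2).tolist()); go(b2w(p,(75,-140,60)),a)
s=manip.capture('side');t=manip.capture('top')
f=lambda i,k:cv2.resize(i,None,fx=k,fy=k,interpolation=cv2.INTER_CUBIC)
a=f(s['color'][112:192,265:355],4);b=f(t['color'][132:232,190:290],4)
o=np.zeros((400,760,3),np.uint8);o[:320,:360]=a;o[:,360:]=b
cv2.imwrite('pics/c5.png',o)"
```

```text
t 7.85 tip [543.5 136.4 154.1] bed [ 79.9 -65.8  95.2] F [0.6 0.5 1. ] Fbed [0.8 0.7 0.7] g 69.1 j [-0.69  0.24  0.23  2.19  0.56  0.45  0.35]
[[-0.0, -1.0, 0.0], [-1.0, -0.0, 0.0], [0.0, -0.0, -1.0]]
mm [  4.8 -74.   34.9] rv [ 0.003  0.005 -1.571]
[[0.0, 1.0, -0.0], [1.0, 0.0, -0.0], [0.0, -0.0, -1.0]]
mm [  4.8 -74.   34.9] rv [ 0.005 -0.003  1.571]
```

View pics/c5.png

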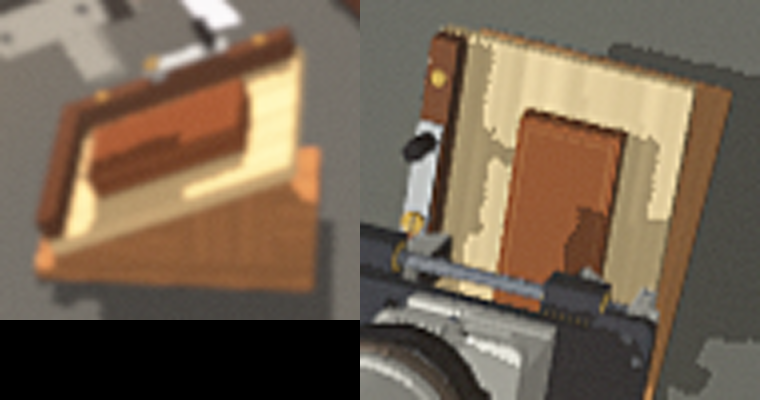

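Both boards are stacked and aligned. I turn the tool 90° so that two spread fingers can push from the right.

Emit:
move_arm:
  moves:
    - [[1, -10, 0, 0, 0, -0.149, 0.5], [2, -20, 0, 0, 0, -0.298, 0.5], [3, -30, 0, 0, 0, -0.447, 0.5], [4, -40, 0, 0, 0, -0.596, 0.5], [5, -50, 0, 0, 0, -0.745, 0.5]]

```text
time_s: 8.45
eef_pos: [0.4979, 0.0946, 0.2078]
eef_rot: [-0.232, 0.949, -0.106, 0.187]
wrist_force: [-0.6, 0.0, -0.6]
grip_width: 0.499
```

Emit:
move_arm:
  moves:
    - [[0, 0, 0, 0, 0, -0.149, 0.5], [0, 0, 0, 0, 0, -0.298, 0.5], [0, 0, 0, 0, 0, -0.447, 0.5], [0, 0, 0, 0, 0, -0.596, 0.5], [0, 0, 0, 0, 0, -0.745, 0.5]]

```text
time_s: 8.95
eef_pos: [0.4981, 0.095, 0.2078]
eef_rot: [-0.562, 0.799, -0.166, 0.136]
wrist_force: [-0.1, -0.1, -1.0]
grip_width: 0.498
```

Emit:
move_arm:
  moves:
    - [[0, 0, 0, 0, 0, -0.08, 0.5], [0, 0, 0, 0, 0, -0.08, 0.5], [0, 0, 0, 0, 0, -0.08, 0.5]]

```text
time_s: 9.25
eef_pos: [0.4982, 0.0951, 0.2082]
eef_rot: [-0.59, 0.778, -0.171, 0.13]
wrist_force: [-0.8, 0.5, -0.2]
grip_width: 0.503
```

```bash
python3 -c "
from g import *
st(); go(b2w(p,(72,-115,5)),PUSHY)"
```

```text
t 9.25 tip [524.9  87.6 148.3] bed [  73.  -117.8   92.1] F [-0.8  0.5 -0.2] Fbed [-1.   0.2  0.2] g 46.2 j [-0.38  0.2  -0.02  2.26  0.69  0.43  1.87]
mm [-2.8  1.  87.1] rv [ 0.002 -0.    -0.002]
```

Emit:
move_arm:
  moves:
    - [[0, 0, 25, 0, 0, 0, 0.5], [-1, 0, 50, 0, 0, 0, 0.5], [-1, 0, 70, 0, 0, 0, 0.5], [-1, 0, 80, 0, 0, 0, 0.5], [-1, 0, 84, 0, 0, 0, 0.5]]

```text
time_s: 9.75
eef_pos: [0.5325, 0.0866, 0.1314]
eef_rot: [-0.59, 0.778, -0.172, 0.13]
wrist_force: [-0.3, -0.3, -0.3]
grip_width: 0.501
```

Emit:
move_arm:
  moves:
    - [[0, 0, 1, 0, 0, 0, 0.5], [0, 0, 2, 0, 0, 0, 0.5], [0, 0, 2, 0, 0, 0, 0.5]]

```text
time_s: 10.05
eef_pos: [0.5338, 0.0871, 0.1316]
eef_rot: [-0.591, 0.778, -0.172, 0.131]
wrist_force: [0.4, 1.1, 0.3]
grip_width: 0.499
```

```bash
python3 -c "
from g import *
st(); go(b2w(p,(72,-67.5,5)),PUSHY)"
```

```text
t 10.05 tip [560.6  79.7  71.8] bed [  73.8 -115.9    7.3] F [0.4 1.1 0.3] Fbed [0.2 1.2 0.2] g 45.9 j [-0.45  0.4   0.12  2.23  0.94  0.25  1.63]
mm [-48.5   1.9   2.3] rv [ 0.001  0.001 -0.   ]
```

Emit:
move_arm:
  moves:
    - [[-3, 1, 1, 0, 0, 0, 0.5], [-6, 1, 2, 0, 0, 0, 0.5], [-10, 1, 2, 0, 0, 0, 0.5], [-14, 1, 2, 0, 0, 0, 0.5], [-18, 1, 2, 0, 0, 0, 0.5]]

```text
time_s: 10.55
eef_pos: [0.5381, 0.104, 0.1288]
eef_rot: [-0.591, 0.778, -0.172, 0.13]
wrist_force: [-2.4, -1.3, 0.8]
grip_width: 0.496
```

Emit:
move_arm:
  moves:
    - [[-4, 0, 0, 0, 0, 0, 0.5], [-8, 0, 0, 0, 0, 0, 0.5], [-12, 0, 0, 0, 0, 0, 0.5], [-16, 0, 0, 0, 0, 0, 0.5], [-20, 0, 0, 0, 0, 0, 0.5]]

```text
time_s: 11.05
eef_pos: [0.5439, 0.124, 0.1289]
eef_rot: [-0.591, 0.777, -0.172, 0.131]
wrist_force: [-0.7, -0.5, 0.0]
grip_width: 0.498
```

```bash
python3 -c "
from g import *
st(); go(b2w(p,(72,-67.5,5)),PUSHY)
s=manip.capture('side')
f=lambda i,k:cv2.resize(i,None,fx=k,fy=k,interpolation=cv2.INTER_CUBIC)
cv2.imwrite('pics/c6.png',f(s['color'][100:195,255:365],6))
"
```

```text
t 11.05 tip [570.7 116.6  69. ] bed [ 72.4 -77.6   4.9] F [-0.7 -0.5  0. ] Fbed [-0.4 -0.7  0.3] g 45.8 j [-0.5   0.43  0.09  2.18  0.91  0.29  1.6 ]
mm [-10.2   0.5  -0.1] rv [0.001 0.001 0.   ]
```

View pics/c6.png

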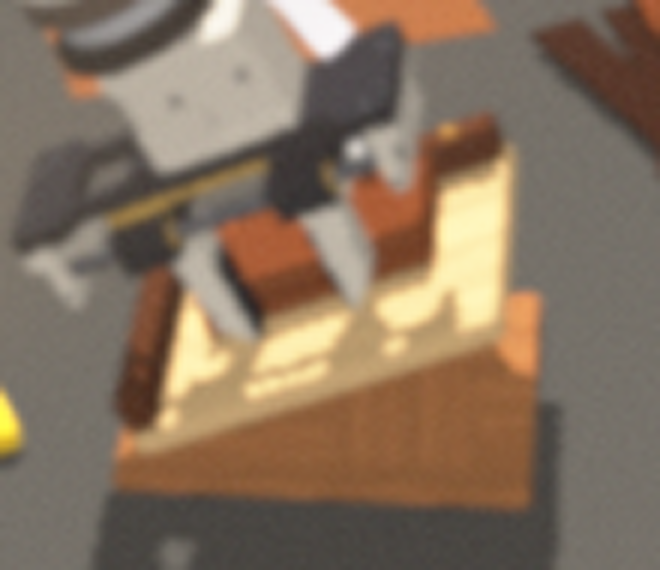

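Both boards slide together. Pushing on to the side fence.

Emit:
move_arm:
  moves:
    - [[-3, 0, 0, 0, 0, 0, 0.5], [-6, 0, 0, 0, 0, 0, 0.5], [-8, 0, 0, 0, 0, 0, 0.5], [-10, 0, 0, 0, 0, 0, 0.5], [-11, 0, 0, 0, 0, 0, 0.5]]

```text
time_s: 11.6
eef_pos: [0.5467, 0.1343, 0.1289]
eef_rot: [-0.591, 0.777, -0.172, 0.131]
wrist_force: [-1.4, -2.1, 1.4]
grip_width: 0.497
```

```bash
python3 -c "
from g import *
st()"
```

```text
t 11.6 tip [573.5 126.9  69.1] bed [ 72.4 -67.    4.9] F [-1.4 -2.1  1.4] Fbed [-0.1 -2.4  1.6] g 45.8 j [-0.51  0.44  0.09  2.17  0.9   0.31  1.6 ]
```

Emit:
move_arm:
  moves:
    - [[-1, 0, 0, 0, 0, 0, 0.5], [-2, 0, 0, 0, 0, 0, 0.5], [-2.5, 0, 0, 0, 0, 0, 0.5], [-2.5, 0, 0, 0, 0, 0, 0.5]]

```text
time_s: 12.0
eef_pos: [0.5469, 0.1345, 0.1288]
eef_rot: [-0.59, 0.778, -0.173, 0.13]
wrist_force: [-3.9, -4.1, 4.1]
grip_width: 0.5
```

```bash
python3 -c "
from g import *
st()"
```

```text
t 12.0 tip [573.6 126.9  68.9] bed [ 72.4 -66.9   4.8] F [-3.9 -4.1  4.1] Fbed [-0.7 -5.   4.8] g 46.0 j [-0.51  0.44  0.08  2.16  0.9   0.31  1.6 ]
```

Contact on the side fence: the tip stopped at y=-66.9 with 5 N. Now I back off, lift and turn back, to push from the upper end.

Emit:
move_arm:
  moves:
    - [[4, 0, 0, 0, 0, 0, 0.5], [12, 0, 0, 0, 0, 0, 0.5], [12, 0, -20, 0, 0, 0, 0.4], [12, 0, -50, 0, 0, 0, 0.2], [12, 0, -75, 0, 0, 0, 0.1]]

```text
time_s: 12.5
eef_pos: [0.5133, 0.1335, 0.1978]
eef_rot: [-0.591, 0.777, -0.172, 0.131]
wrist_force: [1.0, 0.4, -0.4]
grip_width: 0.286
```

```bash
python3 -c "
from g import *
st(); go(b2w(p,(156,-35,80)),BED)
s=manip.capture('side')
f=lambda i,k:cv2.resize(i,None,fx=k,fy=k,interpolation=cv2.INTER_CUBIC)
cv2.imwrite('pics/c7.png',f(s['color'][100:195,255:365],6))
"
```

```text
t 12.5 tip [540.2 126.1 138. ] bed [ 72.6 -76.6  80.9] F [ 1.   0.4 -0.4] Fbed [ 0.6  0.7 -0.8] g 26.3 j [-0.43  0.26 -0.04  2.2   0.74  0.45  1.77]
mm [-41.7 -83.3   0.9] rv [2.000e-03 1.000e-03 1.571e+00]
```

View pics/c7.png

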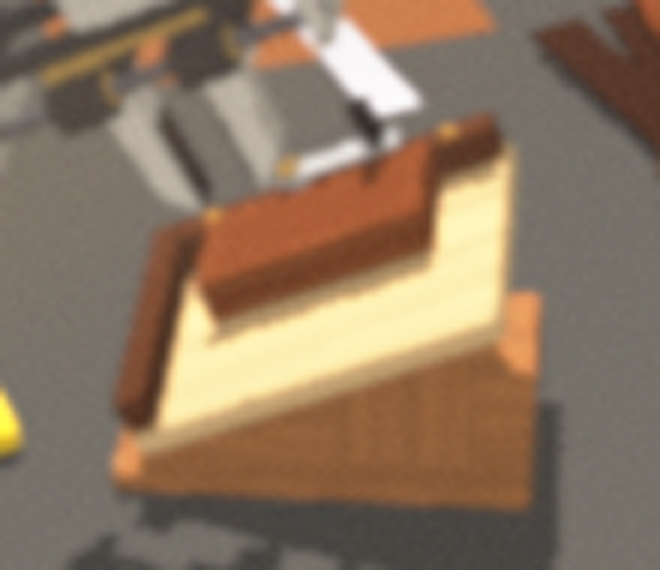

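Both boards lie on the side fence, still about 15 mm short of the low fence.

Emit:
move_arm:
  moves:
    - [[-4, -8, 0, 0, 0, 0.149, 0.1], [-8, -16, 0, 0, 0, 0.298, 0.1], [-12, -24, 0, 0, 0, 0.447, 0.1], [-16, -32, 0, 0, 0, 0.596, 0.1], [-20, -40, 0, 0, 0, 0.745, 0.1]]

```text
time_s: 13.05
eef_pos: [0.5546, 0.1429, 0.2141]
eef_rot: [-0.264, 0.94, -0.112, 0.185]
wrist_force: [-0.2, -0.1, 0.7]
grip_width: 0.099
```

```bash
python3 -c "
from g import *
st(); go(b2w(p,(156,-35,80)),BED)"
```

```text
t 13.05 tip [581.5 135.6 154.3] bed [113.3 -56.4  79.9] F [-0.2 -0.1  0.7] Fbed [ 0.1 -0.2  0.7] g 9.1 j [-0.51  0.3   0.07  2.1   0.59  0.48  1.19]
mm [-44.9 -16.5  -0.1] rv [0.002 0.001 0.82 ]
```

Emit:
move_arm:
  moves:
    - [[-9, -3, 0, 0, 0, 0.149, 0.1], [-18, -6, 0, 0, 0, 0.298, 0.1], [-27, -9, 0, 0, 0, 0.447, 0.1], [-36, -12, 0, 0, 0, 0.596, 0.1], [-45, -16, 0, 0, 0, 0.745, 0.1]]

```text
time_s: 13.55
eef_pos: [0.5974, 0.1542, 0.2318]
eef_rot: [0.096, 0.972, -0.037, 0.213]
wrist_force: [-0.3, 0.9, 0.0]
grip_width: 0.098
```

Emit:
move_arm:
  moves:
    - [[0, 0, 0, 0, 0, 0.075, 0.1], [0, 0, 0, 0, 0, 0.075, 0.1]]

```text
time_s: 13.75
eef_pos: [0.5973, 0.154, 0.2318]
eef_rot: [0.129, 0.968, -0.029, 0.214]
wrist_force: [-0.2, 0.9, 0.5]
grip_width: 0.1
```

```bash
python3 -c "
from g import *
st(); go(b2w(p,(156,-35,6)),BED)"
```

```text
t 13.75 tip [624.2 146.7 172. ] bed [155.3 -34.3  79.8] F [-0.2  0.9  0.5] Fbed [-0.2  0.8  0.7] g 9.2 j [-0.61  0.34  0.22  1.99  0.42  0.51  0.55]
mm [-0.7 -0.7 73.8] rv [ 0.001 -0.     0.005]
```

Emit:
move_arm:
  moves:
    - [[-1, 0, 20, 0, 0, 0, 0.1], [-1, 0, 40, 0, 0, 0.004, 0.1], [-1, 0, 60, 0, 0, 0.004, 0.1], [-1, 0, 70, 0, 0, 0.004, 0.1], [-1, 0, 74, 0, 0, 0.004, 0.1]]

```text
time_s: 14.25
eef_pos: [0.6275, 0.1449, 0.1638]
eef_rot: [0.131, 0.968, -0.03, 0.213]
wrist_force: [-0.6, -1.0, 0.7]
grip_width: 0.1
```

Emit:
move_arm:
  moves:
    - [[4, 0, 0, 0, 0, 0, 0.1], [8, 0, 0, 0, 0, 0, 0.1], [12, 0, 0, 0, 0, 0, 0.1], [15, 0, 0, 0, 0, 0, 0.1], [18, 0, 0, 0, 0, 0, 0.1]]

```text
time_s: 14.75
eef_pos: [0.6121, 0.1502, 0.1581]
eef_rot: [0.131, 0.967, -0.029, 0.215]
wrist_force: [-0.1, 0.1, 0.1]
grip_width: 0.103
```

```bash
python3 -c "
from g import *
st()"
```

```text
t 14.75 tip [639.  142.9  98.3] bed [138.1 -34.    6.5] F [-0.1  0.1  0.1] Fbed [-0.1  0.   0.2] g 9.5 j [-0.62  0.48  0.26  2.01  0.44  0.35  0.5 ]
```

Emit:
move_arm:
  moves:
    - [[3, 0, 0, 0, 0, 0, 0.1], [5, 0, 0, 0, 0, 0, 0.1], [7, 0, 0, 0, 0, 0, 0.1], [8, 0, 0, 0, 0, 0, 0.1], [9, 0, 0, 0, 0, 0, 0.1]]

```text
time_s: 15.25
eef_pos: [0.6042, 0.152, 0.1535]
eef_rot: [0.131, 0.968, -0.029, 0.214]
wrist_force: [0.4, 0.1, 1.1]
grip_width: 0.097
```

```bash
python3 -c "
from g import *
st()"
```

```text
t 15.25 tip [631.  144.6  93.7] bed [128.7 -34.4   5.8] F [0.4 0.1 1.1] Fbed [0.7 0.2 0.8] g 9.0 j [-0.64  0.48  0.27  2.02  0.45  0.34  0.48]
```

Emit:
move_arm:
  moves:
    - [[1, 0, 0, 0, 0, 0, 0.1], [2, 0, 0, 0, 0, 0, 0.1], [3, 0, 0, 0, 0, 0, 0.1], [3, 0, 0, 0, 0, 0, 0.1]]

```text
time_s: 15.65
eef_pos: [0.6037, 0.1523, 0.1538]
eef_rot: [0.132, 0.967, -0.028, 0.216]
wrist_force: [5.2, -2.6, 3.0]
grip_width: 0.102
```

```bash
python3 -c "
from g import *
st()"
```

```text
t 15.65 tip [630.8 144.9  94. ] bed [128.6 -34.2   6.3] F [ 5.2 -2.6  3. ] Fbed [ 6.4 -1.1  0.3] g 9.4 j [-0.65  0.48  0.28  2.03  0.45  0.34  0.47]
```

Flush on the low fence (6 N). I retract and go above the clip's knob.

Emit:
move_arm:
  moves:
    - [[-4, 0, 0, 0, 0, 0, 0.1], [-10, 0, 0, 0, 0, 0, 0.1], [-10, 0, -25, 0, 0, 0, 0.2], [-10, 0, -60, 0, 0, 0, 0.4], [-10, 0, -80, 0, 0, 0, 0.4]]

```text
time_s: 16.15
eef_pos: [0.5772, 0.1597, 0.2304]
eef_rot: [0.131, 0.968, -0.029, 0.214]
wrist_force: [0.3, 1.2, 0.2]
grip_width: 0.31
```

```bash
python3 -c "
from g import *
st(); go(b2w(p,(116,8,70)),BED)
s=manip.capture('side');t=manip.capture('top')
f=lambda i,k:cv2.resize(i,None,fx=k,fy=k,interpolation=cv2.INTER_CUBIC)
a=f(s['color'][105:195,260:350],4);b=f(t['color'][132:232,190:290],4)
o=np.zeros((400,760,3),np.uint8);o[:360,:360]=a;o[:,360:]=b
cv2.imwrite('pics/c8.png',o)"
```

```text
t 16.15 tip [604.1 152.3 170.6] bed [135.8 -34.3  87.3] F [0.3 1.2 0.2] Fbed [0.1 1.3 0.1] g 28.5 j [-0.66  0.32  0.24  2.03  0.43  0.5   0.51]
mm [19.8 42.4 17.4] rv [ 0.001 -0.001  0.002]
```

View pics/c8.png

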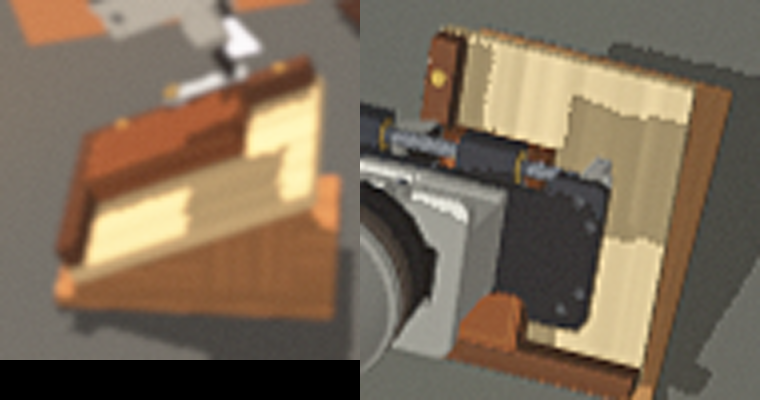

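Both boards sit in the corner. Now to the knob.

Emit:
move_arm:
  moves:
    - [[10, 20, 0, 0, 0, 0, 0.45], [20, 42, 5, 0, 0, 0, 0.45], [20, 42, 15, 0, 0, 0, 0.45], [20, 42, 17, 0, 0, 0, 0.45], [20, 42, 17, 0, 0, 0, 0.45]]

```text
time_s: 16.75
eef_pos: [0.5782, 0.2009, 0.2039]
eef_rot: [0.132, 0.968, -0.03, 0.213]
wrist_force: [0.3, 0.3, -0.1]
grip_width: 0.452
```

```bash
python3 -c "
from g import *
st(); go(b2w(p,(116,8,35)),BED)
t=manip.capture('side')
f=lambda i,k:cv2.resize(i,None,fx=k,fy=k,interpolation=cv2.INTER_CUBIC)
print(proj(t,b2w(p,(116,8,53.5))))
cv2.imwrite('pics/c9.png',f(t['color'][85:145,280:360],8))"
```

```text
t 16.75 tip [604.9 193.3 144. ] bed [115.3   5.4  67.6] F [ 0.3  0.3 -0.1] Fbed [ 0.2  0.3 -0.2] g 41.6 j [-0.74  0.39  0.25  2.    0.46  0.49  0.41]
mm [-0.6  2.5 32.6] rv [-0.002 -0.003  0.001]
[[314.97555163 116.63439686]]
```

View pics/c9.png

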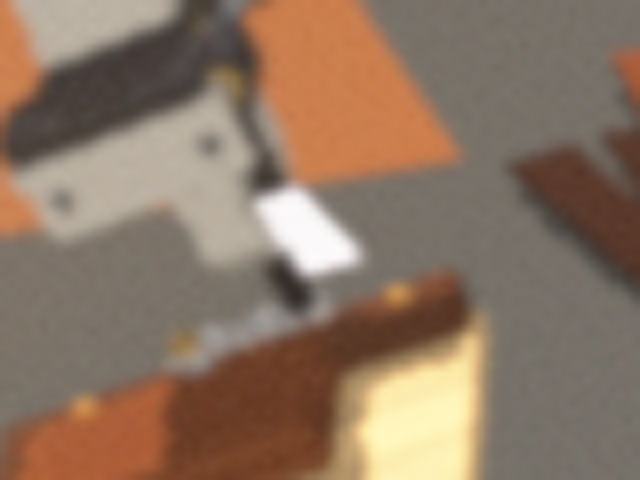

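The knob's top is at crop (280,265), about pixel (315,118), against a predicted (315,116.6). The jaws straddle it, so I descend and grip.

Emit:
move_arm:
  moves:
    - [[0, 2, 10, 0, 0, 0, 0.45], [0, 2, 20, 0, 0, 0, 0.45], [0, 2, 28, 0, 0, 0, 0.45], [0, 2, 32, 0, 0, 0, 0.45], [0, 2, 32, 0, 0, 0, 0.45]]

```text
time_s: 17.3
eef_pos: [0.5918, 0.2004, 0.1752]
eef_rot: [0.131, 0.968, -0.03, 0.213]
wrist_force: [0.1, -0.2, -0.3]
grip_width: 0.444
```

Emit:
move_arm:
  moves:
    - [[0, 0, 0, 0, 0, 0, 0.3], [0, 0, 0, 0, 0, 0, 0.1], [0, 0, 0, 0, 0, 0, 0.08], [0, 0, 0, 0, 0, 0, 0.08], [0, 0, 0, 0, 0, 0, 0.08]]

```text
time_s: 17.8
eef_pos: [0.5921, 0.2011, 0.1765]
eef_rot: [0.131, 0.968, -0.029, 0.214]
wrist_force: [-0.7, -0.2, 0.8]
grip_width: 0.119
```

```bash
python3 -c "
from g import *
st(); c0=manip.get_obs()
Rc=R.from_quat(c0['eef_rot'])
tip=c0['eef_pos']+.066*Rc.as_matrix()[:,2]; b=((tip-ob)@Rb)*1e3
for a in np.arange(0,1.58,.1309):
    q=b2w(p,(68+48*np.cos(a),8-48*np.sin(a),b[2]))[0]-.066*Rc.as_matrix()[:,2]
    print(round(a,3),(Rc.inv().apply(q-c0['eef_pos'])*1e3).round(1))"
```

```text
t 17.8 tip [618.9 193.7 116.7] bed [115.9   9.6  37.2] F [-0.7 -0.2  0.8] Fbed [-0.2 -0.3  1. ] g 11.0 j [-0.72  0.45  0.26  1.99  0.46  0.43  0.4 ]
0.0 [-0.1 -1.6 -0. ]
0.131 [ 0.4 -7.9 -0. ]
0.262 [  1.6 -14.   -0. ]
0.393 [  3.6 -20.   -0. ]
0.524 [  6.4 -25.6  -0. ]
0.654 [  9.9 -30.8  -0. ]
0.785 [ 14.1 -35.5  -0. ]
0.916 [ 18.8 -39.7  -0. ]
1.047 [ 24.  -43.1  -0. ]
1.178 [ 29.6 -45.9  -0. ]
1.309 [ 35.6 -47.9  -0. ]
1.44 [ 41.8 -49.1  -0. ]
1.571 [ 48.  -49.5  -0. ]
```

Knob gripped. Swinging along the arc, turning the tool with it.

Emit:
move_arm:
  moves:
    - [[0.5, -6.5, 0, 0, 0, 0.13, 0.08], [1.7, -12.6, 0, 0, 0, 0.26, 0.08], [3.7, -18.6, 0, 0, 0, 0.39, 0.08], [6.5, -24.2, 0, 0, 0, 0.52, 0.08], [10, -29.5, 0, 0, 0, 0.65, 0.08]]

```text
time_s: 18.3
eef_pos: [0.5752, 0.1748, 0.1722]
eef_rot: [0.436, 0.874, 0.041, 0.212]
wrist_force: [-1.8, 1.1, 0.6]
grip_width: 0.119
```

```bash
cat > arc.py <<'E'
from g import *
st(); o=manip.get_obs(); Rc=R.from_quat(o['eef_rot'])
tip=o['eef_pos']+.066*Rc.as_matrix()[:,2]; b=((tip-ob)@Rb)*1e3
print('ang',np.arctan2(9-b[1],b[0]-67.5),'toolyaw',(R.from_matrix(BED).inv()*Rc).as_rotvec())
for a in (.785,.916,1.047,1.178,1.309,1.44,1.571):
    q=b2w(p,(67.5+48*np.cos(a),9-48*np.sin(a),37))[0]; Rg=BED@R.from_rotvec([0,0,a]).as_matrix()
    print(a,end=' ');go(q,Rg)
E
python3 arc.py
```

```text
t 18.3 tip [602.  167.4 112.4] bed [105.7 -20.3  37.1] F [-1.8  1.1  0.6] Fbed [-1.6  0.6  1.4] g 11.0 j [-0.85  0.45  0.44  2.06  0.31  0.36 -0.1 ]
ang 0.6529895774378907 toolyaw [-5.77447720e-04  1.30511318e-03  6.53466080e-01]
0.785 mm [ 0.7 -6.3  0.1] rv [ 0.    -0.001  0.132]
0.916 mm [  1.9 -12.5   0.1] rv [-0.    -0.001  0.263]
1.047 mm [  3.9 -18.4   0.1] rv [-0.    -0.001  0.394]
1.178 mm [  6.7 -24.1   0.2] rv [-0.    -0.001  0.525]
1.309 mm [ 10.2 -29.3   0.2] rv [-0.    -0.001  0.656]
1.44 mm [ 14.3 -34.    0.2] rv [-0.    -0.001  0.787]
1.571 mm [ 19.1 -38.1   0.2] rv [-0.001 -0.001  0.918]
```

Emit:
move_arm:
  moves:
    - [[0.6, -6.3, 0, 0, 0, 0.13, 0.08], [1.8, -12.5, 0, 0, 0, 0.26, 0.08], [3.8, -18.4, 0, 0, 0, 0.39, 0.08], [6.6, -24.1, 0, 0, 0, 0.52, 0.08], [10.1, -29.3, 0, 0, 0, 0.65, 0.08]]

```text
time_s: 18.8
eef_pos: [0.5476, 0.164, 0.1611]
eef_rot: [0.692, 0.689, 0.106, 0.188]
wrist_force: [-2.8, -1.1, 2.8]
grip_width: 0.117
```

```bash
python3 arc.py
```

```text
t 18.8 tip [574.4 156.5 101.3] bed [ 79.6 -38.1  37.1] F [-2.8 -1.1  2.8] Fbed [-1.  -1.8  3.6] g 10.8 j [-1.01  0.46  0.62  2.14  0.1   0.29 -0.58]
ang 1.3190114364553909 toolyaw [1.16032306e-03 1.42405951e-03 1.30375991e+00]
0.785 mm [ 7.  24.4  0.1] rv [-0.002 -0.001 -0.519]
0.916 mm [ 4.3 18.8  0.1] rv [-0.002 -0.001 -0.388]
1.047 mm [ 2.3 12.8  0.1] rv [-0.002 -0.001 -0.257]
1.178 mm [1.1 6.7 0.1] rv [-0.002 -0.001 -0.126]
1.309 mm [0.7 0.4 0.1] rv [-0.002 -0.     0.005]
1.44 mm [ 1.1 -5.9  0.1] rv [-0.002 -0.     0.136]
1.571 mm [  2.4 -12.    0.1] rv [-0.002 -0.     0.267]
```

Emit:
move_arm:
  moves:
    - [[0.8, -6, 0, 0, 0, 0.135, 0.08], [2, -12, 0, 0, 0, 0.265, 0.08], [2, -12, 0, 0, 0, 0.265, 0.08], [2, -12, 0, 0, 0, 0.265, 0.08]]

```text
time_s: 19.2
eef_pos: [0.5357, 0.1654, 0.1555]
eef_rot: [0.776, 0.594, 0.128, 0.172]
wrist_force: [-6.9, -1.9, 5.2]
grip_width: 0.12
```

```bash
python3 arc.py|head -2
```

```text
t 19.2 tip [562.3 157.8  95.5] bed [ 66.3 -40.1  37. ] F [-6.9 -1.9  5.2] Fbed [-3.4 -3.7  7.3] g 11.0 j [-1.08  0.48  0.69  2.17  0.    0.28 -0.76]
ang 1.5952431382203345 toolyaw [0.0043647  0.00160644 1.56291084]
```

Emit:
move_arm:
  moves:
    - [[0, 0.7, 0, 0, 0, 0, 0.08], [0, 0.7, 0, 0, 0, 0, 0.08], [0, 0.7, 0, 0, 0, 0, 0.2], [0, 0.7, 0, 0, 0, 0, 0.35], [0, 0.7, 0, 0, 0, 0, 0.35]]

```text
time_s: 19.7
eef_pos: [0.5383, 0.1665, 0.1565]
eef_rot: [0.775, 0.594, 0.131, 0.172]
wrist_force: [0.9, -0.1, 0.8]
grip_width: 0.319
```

Emit:
move_arm:
  moves:
    - [[0, 0, 0, 0, 0, 0, 0.35], [0, 0, -10, 0, 0, 0, 0.35], [0, 0, -30, 0, 0, 0, 0.35], [0, 0, -60, 0, 0, 0, 0.35], [0, 0, -100, 0, 0, 0, 0.35]]

```text
time_s: 20.2
eef_pos: [0.4965, 0.1767, 0.2473]
eef_rot: [0.776, 0.593, 0.129, 0.173]
wrist_force: [0.2, 0.7, 0.9]
grip_width: 0.349
```

```bash
python3 -c "
from g import *
st()
o=manip.get_obs();print((R.from_quat(o['eef_rot']).as_matrix()).round(2))"
```

```text
t 20.2 tip [523.3 169.1 187.5] bed [ 68.3 -39.7 137.5] F [0.2 0.7 0.9] Fbed [0.4 0.8 0.8] g 32.1 j [-1.41  0.27  0.95  2.18  0.17  0.5  -0.91]
[[ 0.26  0.88  0.41]
 [ 0.96 -0.24 -0.11]
 [-0.    0.42 -0.91]]
```

Retreat left so both cameras see the jig.

Emit:
move_arm:
  moves:
    - [[20, 0, -20, 0, 0, 0, 0.35], [60, 0, -30, 0, 0, 0, 0.35], [100, 0, -40, 0, 0, 0, 0.35], [140, 0, -40, 0, 0, 0, 0.35], [180, 0, -40, 0, 0, 0, 0.35]]

```text
time_s: 20.7
eef_pos: [0.5278, 0.358, 0.2838]
eef_rot: [0.775, 0.594, 0.131, 0.171]
wrist_force: [1.1, 0.3, 1.2]
grip_width: 0.351
```

```bash
python3 -c "
from g import *
import pickle
st()
s=manip.capture('side');t=manip.capture('top')
pickle.dump((s,t),open('fin.pkl','wb'))
f=lambda i,k:cv2.resize(i,None,fx=k,fy=k,interpolation=cv2.INTER_CUBIC)
a=f(s['color'][105:195,260:350],4);b=f(t['color'][132:232,190:290],4)
o=np.zeros((400,760,3),np.uint8);o[:360,:360]=a;o[:,360:]=b
cv2.imwrite('pics/c10.png',o)
print('exp knob',(proj(t,b2w(p,[(68,-40,53.5),(120,-58,24),(0,-58,24)]))-[190,132])*4+[360,0])"
```

```text
t 20.7 tip [554.6 350.7 224. ] bed [ 67.  143.6 178.4] F [1.1 0.3 1.2] Fbed [1.4 0.6 0.6] g 32.3 j [-1.46  0.46  0.84  1.84  0.03  0.73 -1.  ]
exp knob [[485.51694002 249.31127734]
 [546.83859008 153.74682559]
 [515.69550239 347.53265698]]
```

View pics/c10.png

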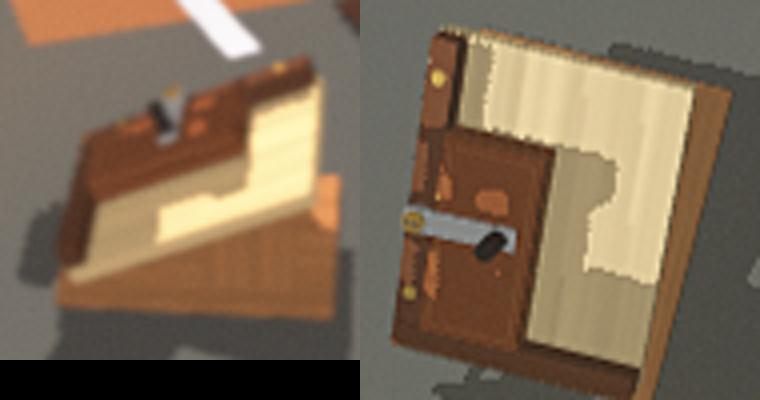

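```bash
python3 -c "
from g import *
import pickle
s,t=pickle.load(open('fin.pkl','rb'))
K=lambda c,o,P,k=4:((proj(c,b2w(p,P))-o)*k).round(0).tolist()
P=[(120,-58,24),(120,-58,0),(0,-58,24),(0,-58,0),(68,8,29.5),(68,-50,29.5),(68,-40,53.5)]
print('top +360',K(t,[190,132],P)); print('side',K(s,[260,105],P))
def prof(c,z,xs):
    out=[]
    for x in xs:
        ys=np.arange(-85,-40,.5); uv=proj(c,b2w(p,[(x,y,z) for y in ys])).astype(np.float32)
        v=cv2.remap(c['color'],uv[None,:,0],uv[None,:,1],cv2.INTER_LINEAR)[0].astype(float).mean(1)
        v=cv2.GaussianBlur(v[None],(1,1),0)[0]; g=-np.diff(np.convolve(v,np.ones(4)/4,'same')); g[:6]=0;g[-6:]=0; out.append((x,ys[np.argmax(g)],round(g.max(),1)))
    return out
for n,c in(('top',t),('side',s)): print(n,prof(c,0,(10,25,40,55,85,100,112)))
def profx(c,z,ys_):
    out=[]
    for y in ys_:
        xs=np.arange(95,145,.5); uv=proj(c,b2w(p,[(x,y,z) for x in xs])).astype(np.float32)
        v=cv2.remap(c['color'],uv[None,:,0],uv[None,:,1],cv2.INTER_LINEAR)[0].astype(float).mean(1)
        g=np.diff(np.convolve(v,np.ones(4)/4,'same')); g[:6]=0;g[-6:]=0; out.append((y,xs[np.argmax(g)],round(g.max(),1)))
    return out
print('end top z24',profx(t,24,(-15,-25,-35,-45,-52))); print('end side z24',profx(s,24,(-25,-35,-45,-52)))
"
```

```text
top +360 [[187.0, 154.0], [199.0, 142.0], [156.0, 348.0], [168.0, 332.0], [57.0, 215.0], [156.0, 239.0], [126.0, 249.0]]
side [[236.0, 129.0], [250.0, 155.0], [87.0, 181.0], [102.0, 205.0], [175.0, 94.0], [168.0, 139.0], [154.0, 105.0]]
top [(10, np.float64(-55.5), np.float64(12.5)), (25, np.float64(-55.5), np.float64(13.5)), (40, np.float64(-55.5), np.float64(14.6)), (55, np.float64(-55.5), np.float64(16.1)), (85, np.float64(-56.0), np.float64(15.4)), (100, np.float64(-56.0), np.float64(15.8)), (112, np.float64(-56.5), np.float64(16.9))]
side [(10, np.float64(-49.5), np.float64(2.3)), (25, np.float64(-53.5), np.float64(2.9)), (40, np.float64(-54.5), np.float64(2.5)), (55, np.float64(-53.0), np.float64(3.1)), (85, np.float64(-81.5), np.float64(3.0)), (100, np.float64(-53.0), np.float64(2.7)), (112, np.float64(-58.5), np.float64(2.1))]
end top z24 [(-15, np.float64(125.5), np.float64(12.1)), (-25, np.float64(125.5), np.float64(13.4)), (-35, np.float64(126.5), np.float64(11.3)), (-45, np.float64(128.0), np.float64(12.0)), (-52, np.float64(125.5), np.float64(13.3))]
end side z24 [(-25, np.float64(135.0), np.float64(0.7)), (-35, np.float64(126.0), np.float64(2.4)), (-45, np.float64(129.5), np.float64(6.1)), (-52, np.float64(130.5), np.float64(7.8))]
```

Side-fence flushness agrees (edge offset constant, like the calibration bias). The clip's angle I check with image code.

```bash
python3 -c "
from g import *
import pickle
s,t=pickle.load(open('fin.pkl','rb')); t0=pickle.load(open('top0.pkl','rb'))
def strip(c,box,name):
    u0,u1,v0,v1=box; k=8
    im=cv2.resize(c['color'][v0:v1,u0:u1],None,fx=k,fy=k,interpolation=cv2.INTER_CUBIC)
    h=cv2.cvtColor(im,cv2.COLOR_BGR2HSV); m=((h[...,1]<75)&(h[...,2]>95)).astype(np.uint8)
    n,l,stt,_=cv2.connectedComponentsWithStats(m); i=1+np.argmax(stt[1:,4]); yy,xx=np.nonzero(l==i)
    (cx,cy),(w,hh),a=cv2.minAreaRect(np.c_[xx,yy].astype(np.float32))
    box=cv2.boxPoints(((cx,cy),(w,hh),a))/k+[u0,v0]; 
    o=[]
    for q in box: 
        r0,d=ray(c,q); A=(r0-ob)@Rb; B=d@Rb; l_=(.0295-A[2])/B[2]; o.append((A+B*l_)[:2]*1e3)
    o=np.array(o); print(name,'px',box.round(1).tolist(),'bed',o.round(1).tolist()); e=o[1]-o[0]; e2=o[2]-o[1]; e=e if np.hypot(*e)>np.hypot(*e2) else e2; e=e*np.sign(-e[1]); print(' clip angle',np.arctan2(-e[1],e[0]),np.hypot(*e))
strip(t,(200,235,178,200),'now'); strip(t0,(197,215,158,195),'start')
strip(s,(290,315,118,145),'side')
"
```

```text
now px [[196.2, 186.9], [200.4, 177.0], [230.6, 190.1], [226.3, 200.0]] bed [[60.4, 25.7], [86.2, 18.9], [73.1, -52.8], [47.1, -46.7]]
 clip angle 1.751672405117237 72.92621480243477
start px [[197.0, 158.0], [211.0, 158.0], [211.0, 194.9], [197.0, 194.9]] bed [[127.9, 32.0], [135.8, 1.2], [50.2, -10.4], [41.8, 21.4]]
 clip angle 3.008024127839886 86.36307826647055
side px [[290.0, 118.0], [314.9, 118.0], [314.9, 141.1], [290.0, 141.1]] bed [[8.1, 101.9], [101.0, 45.1], [111.9, -79.8], [27.1, -34.3]]
 clip angle 1.4835526216973622 125.29676004321425
```

```bash
python3 -c "
from g import *
import pickle
s,t=pickle.load(open('fin.pkl','rb')); t0=pickle.load(open('top0.pkl','rb'))
for n,c in(('top',t),('side',s)):
    ys=np.arange(0,-30,-2.); C=[]
    for y in ys:
        xs=np.arange(50,86,.5); uv=proj(c,b2w(p,[(x,y,29.5) for x in xs])).astype(np.float32)
        v=cv2.remap(c['color'],uv[None,:,0],uv[None,:,1],cv2.INTER_LINEAR)[0].astype(float)[:,0]
        w=np.clip(v-(v.min()+.45*(v.max()-v.min())),0,None); C.append((w*xs).sum()/w.sum())
    k=np.polyfit(ys,C,1); print(n,np.round(C,1),'angle',1.5708+np.arctan(k[0]),'x at pivot',np.polyval(k,8))
ys=np.arange(74,106,2.);C=[]
for x in ys:
    xs=np.arange(-1,19,.5); uv=proj(t0,b2w(p,[(x,y,29.5) for y in xs])).astype(np.float32)
    v=cv2.remap(t0['color'],uv[None,:,0],uv[None,:,1],cv2.INTER_LINEAR)[0].astype(float)[:,0]
    w=np.clip(v-(v.min()+.45*(v.max()-v.min())),0,None); C.append((w*xs).sum()/w.sum())
print('start y',np.round(C,1),np.polyfit(ys,C,1))
"
```

```text
top [65.5 66.  66.  66.1 66.1 66.2 66.2 66.2 66.3 66.7 66.3 66.3 66.6 66.7
 67.9] angle 1.5220681561457037 x at pivot 65.26387668336858
side [66.4 66.7 67.  67.3 67.5 67.7 67.9 68.3 68.7 69.1 69.5 70.  70.5 70.9
 71.2] angle 1.3997680567421091 x at pivot 64.78974347818475
start y [9.9 9.9 9.5 9.3 9.3 9.3 9.4 9.6 9.6 9.4 9.2 9.  8.3 6.8 5.9 5.4] [-0.11822482 19.26631124]
```

The top image gives about 1.52–1.54 rad, with the true pivot about 2.5 mm down-slope of my fit. That is slightly short of square, so I go back the same way and nudge the knob about 2 mm.

Emit:
move_arm:
  moves:
    - [[-40, 0, 0, 0, 0, 0, 0.35], [-80, 0, 0, 0, 0, 0, 0.35], [-120, 0, 0, 0, 0, 0, 0.35], [-160, 0, 10, 0, 0, 0, 0.35], [-180, 0, 30, 0, 0, 0, 0.35]]

```text
time_s: 21.3
eef_pos: [0.4918, 0.1752, 0.2562]
eef_rot: [0.776, 0.593, 0.13, 0.171]
wrist_force: [0.2, 1.4, -2.2]
grip_width: 0.352
```

Emit:
move_arm:
  moves:
    - [[0, 0, 20, 0, 0, 0, 0.35], [0, 0, 50, 0, 0, 0, 0.35], [0, 0, 60, 0, 0, 0, 0.35], [0, 0, 60, 0, 0, 0, 0.35]]

```text
time_s: 21.7
eef_pos: [0.5171, 0.1702, 0.2007]
eef_rot: [0.776, 0.593, 0.129, 0.173]
wrist_force: [-0.6, -1.1, -0.2]
grip_width: 0.349
```

```bash
python3 -c "
from g import *
st(); go(b2w(p,(67.3,-40,37)),BED@R.from_rotvec([0,0,1.571]).as_matrix())"
```

```text
t 21.7 tip [543.8 162.7 140.9] bed [ 68.1 -40.4  86.1] F [-0.6 -1.1 -0.2] Fbed [-0.3 -1.2 -0.1] g 32.1 j [-1.24  0.38  0.83  2.18  0.05  0.38 -0.8 ]
mm [ 0.4 -0.8 49.1] rv [-0.002  0.002  0.007]
```

Emit:
move_arm:
  moves:
    - [[0, 0, 15, 0, 0, 0, 0.35], [0, 0, 30, 0, 0, 0, 0.35], [0, 0, 42, 0, 0, 0, 0.35], [0, 0, 48, 0, 0, 0.005, 0.35], [0, 0, 48, 0, 0, 0.005, 0.35]]

```text
time_s: 22.2
eef_pos: [0.5371, 0.1663, 0.1584]
eef_rot: [0.777, 0.592, 0.131, 0.172]
wrist_force: [-0.4, -0.4, -0.0]
grip_width: 0.35
```

Emit:
move_arm:
  moves:
    - [[0, 0, 0, 0, 0, 0, 0.2], [0, 0, 0, 0, 0, 0, 0.08], [0, 0, 0, 0, 0, 0, 0.08], [0, 0, 0, 0, 0, 0, 0.08]]

```text
time_s: 22.6
eef_pos: [0.537, 0.1667, 0.1585]
eef_rot: [0.777, 0.592, 0.131, 0.172]
wrist_force: [-2.2, 0.5, 2.9]
grip_width: 0.117
```

```bash
python3 -c "
from g import *
st(); go(b2w(p,(66,-40,37)),BED@R.from_rotvec([0,0,1.571]).as_matrix())"
```

```text
t 22.6 tip [563.8 159.3  98.6] bed [ 68.6 -38.3  39.3] F [-2.2  0.5  2.9] Fbed [-0.8 -0.1  3.6] g 10.8 j [-1.09  0.48  0.71  2.16 -0.03  0.28 -0.74]
mm [-1.6 -2.7  2.3] rv [-0.001 -0.001  0.003]
```

Emit:
move_arm:
  moves:
    - [[0, -1.3, 0, 0, 0, 0.02, 0.08], [0, -2.5, 0, 0, 0, 0.04, 0.08], [0, -2.6, 0, 0, 0, 0.04, 0.08], [0, -2.6, 0, 0, 0, 0.04, 0.08]]

```text
time_s: 23.0
eef_pos: [0.5351, 0.1671, 0.1574]
eef_rot: [0.789, 0.576, 0.135, 0.169]
wrist_force: [-3.1, -0.1, 5.8]
grip_width: 0.121
```

```bash
python3 -c "
from g import *
st()"
```

```text
t 23.0 tip [562.  159.8  97.6] bed [ 66.4 -38.4  39.2] F [-3.1 -0.1  5.8] Fbed [-0.2 -1.   6.5] g 11.1 j [-1.1   0.48  0.72  2.17 -0.04  0.27 -0.77]
```

Emit:
move_arm:
  moves:
    - [[0, 0, 0, 0, 0, 0, 0.2], [0, 0, 0, 0, 0, 0, 0.35], [0, 0, 0, 0, 0, 0, 0.35], [0, 0, 0, 0, 0, 0, 0.35], [0, 0, -10, 0, 0, 0, 0.35]]

```text
time_s: 23.5
eef_pos: [0.5304, 0.1675, 0.1656]
eef_rot: [0.789, 0.576, 0.133, 0.169]
wrist_force: [-0.0, 0.5, -0.0]
grip_width: 0.347
```

Emit:
move_arm:
  moves:
    - [[0, 0, -25, 0, 0, 0, 0.35], [0, 0, -60, 0, 0, 0, 0.35], [0, 0, -100, 0, 0, 0, 0.35], [30, 0, -120, 0, 0, 0, 0.35], [70, 0, -130, 0, 0, 0, 0.35]]

```text
time_s: 24.0
eef_pos: [0.4983, 0.2496, 0.2874]
eef_rot: [0.789, 0.575, 0.135, 0.168]
wrist_force: [0.2, 0.4, 1.2]
grip_width: 0.354
```

Emit:
move_arm:
  moves:
    - [[40, 0, 0, 0, 0, 0, 0.35], [80, 0, 0, 0, 0, 0, 0.35], [120, 0, 0, 0, 0, 0, 0.35], [120, 0, 0, 0, 0, 0, 0.35]]

```text
time_s: 24.4
eef_pos: [0.5348, 0.3712, 0.2876]
eef_rot: [0.786, 0.579, 0.136, 0.169]
wrist_force: [-0.4, -0.6, -1.0]
grip_width: 0.35
```

```bash
python3 -c "
from g import *
st(); c=manip.capture('top'); t0=__import__('pickle').load(open('top0.pkl','rb'))
def px(x0):
    ys=np.arange(0,-25,-2.); C=[]
    for y in ys:
        xs=np.arange(50,86,.5); uv=proj(c,b2w(p,[(x,y,29.5) for x in xs])).astype(np.float32)
        v=cv2.remap(c['color'],uv[None,:,0],uv[None,:,1],cv2.INTER_LINEAR)[0].astype(float)[:,0]
        w=np.clip(v-(v.min()+.45*(v.max()-v.min())),0,None); C.append((w*xs).sum()/w.sum())
    k=np.polyfit(ys,C,1); print(np.round(C,1),'angle',1.5708+np.arctan(k[0]))
px(0)
for x in (10,40,85,112):
    ys=np.arange(-85,-40,.5); uv=proj(c,b2w(p,[(x,y,0) for y in ys])).astype(np.float32)
    v=cv2.remap(c['color'],uv[None,:,0],uv[None,:,1],cv2.INTER_LINEAR)[0].astype(float).mean(1); g=-np.diff(np.convolve(v,np.ones(4)/4,'same')); g[:6]=0;g[-6:]=0; print(x,ys[np.argmax(g)])
for n,(u,v) in dict(pouch=(347,110),phone=(469,268),wax=(300,280)).items():
    a=c['color'][v-25:v+25,u-38:u+38].astype(int);b=t0['color'][v-25:v+25,u-38:u+38].astype(int); print(n,np.abs(a-b).mean().round(1))
"
```

```text
t 24.4 tip [561.8 364.2 227.8] bed [ 71.6 158.5 180.4] F [-0.4 -0.6 -1. ] Fbed [-0.6 -0.7 -0.8] g 32.2 j [-1.48  0.5   0.87  1.81 -0.03  0.74 -1.  ]
[65.4 65.7 65.9 66.1 65.8 65.6 66.1 66.  66.1 65.7 65.9 66.1 66.1] angle 1.5532001395940507
10 -55.5
40 -55.5
85 -56.0
112 -56.5
pouch 1.9
phone 2.1
wax 6.0
```

```bash
python3 -c "
from workcell import manip
print(manip.close_job())"
```

```text
the job is handed in; nothing more can be done
None
```

The loose board now lies flat on top of the lower one in the corner of the jig, with the clip swung out over both. I handed the job in at 24.4 s.

- **Boards:** I laid the loose board down until it touched and released it. I then pushed the pair against the side fence (about 5 N) and the low fence (about 6 N).
- **Clip:** I swung it by its knob, released it, measured it slightly short of square (about 1.52–1.54 rad) and nudged it about 2 mm further.

**Last checks**
- **Clip angle:** the top camera read 1.55 rad at the end. The side camera had read 1.40 before the nudge. I put that down to the knob blocking part of the strip and did not repeat it.
- **Side fence:** the boards' right edge read 55.5 to 56.5 mm from the fence instead of 58. The clip's knob showed a similar bias of about 1.6 mm, so I take the boards as flush. The reading varied by 1 mm along the length.
- **Low fence:** the top ends read about 2.5 mm short of where they should be, and the clip's pivot was off the same way. Flushness there rests mainly on the push stopping dead against the fence.
- **Upper board:** the final edge readings follow the bottom edge of the stack. That the upper board is flush too rests on the pictures and on the fingers pushing both boards at once.
- **Bystanders:** the pouch and phone looked unchanged. The area around the wax differed a little more. I think that is the arm's shadow, as the arm never went near it.

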